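# Fetch the retouching paint tin from behind the pigment jars

## Task

Clear the three pigment jars with the red, blue and yellow lids from the board onto the green side mat, keeping them upright; then fetch the black paint tin from behind them and lay it flat in the middle of the white pad, lengthwise along it. Only then stand each jar back in the middle of the tile of its own lid colour, and let go of everything.

Things in the scene. Friction and masses are not known exactly. Their poses are not given: they have to be found in the camera images.
- jar_red_center (a point): Upright glass pigment jar with a red screw lid, white paper label, 52 mm diameter, 100 mm tall, about 0.2 kg. The point is its centre, 50 mm above its underside; z is up. It starts on the red tile; neighbouring jars in the row are only about 12 mm apart, so it is gripped across the row (fingers on its robot side and its far side), above the paint tin, which lies about 11 mm behind the row and is lower.
- jar_blue_center (a point): Upright glass pigment jar with a blue screw lid, white paper label, 52 mm diameter, 100 mm tall, about 0.2 kg. The point is its centre, 50 mm above its underside; z is up. It starts on the blue tile; neighbouring jars in the row are only about 12 mm apart, so it is gripped across the row (fingers on its robot side and its far side), above the paint tin, which lies about 11 mm behind the row and is lower.
- jar_yellow_center (a point): Upright glass pigment jar with a yellow screw lid, white paper label, 52 mm diameter, 100 mm tall, about 0.2 kg. The point is its centre, 50 mm above its underside; z is up. It starts on the yellow tile; neighbouring jars in the row are only about 12 mm apart, so it is gripped across the row (fingers on its robot side and its far side), above the paint tin, which lies about 11 mm behind the row and is lower.
- tile_red: Fixed red square tile, 62 x 62 x 3 mm, on the 8 mm thick jar board: the home of the jar with the red lid. Origin at the centre of its underside (jars stand 3 mm above it); its y axis runs along the row of three tiles (64 mm apart), its x axis across the row, away from the robot to the tin. The order of colours in the row varies.
- tile_blue: Fixed blue square tile, 62 x 62 x 3 mm, on the 8 mm thick jar board: the home of the jar with the blue lid. Origin at the centre of its underside (jars stand 3 mm above it); its y axis runs along the row of three tiles (64 mm apart), its x axis across the row, away from the robot to the tin. The order of colours in the row varies.
- tile_yellow: Fixed yellow square tile, 62 x 62 x 3 mm, on the 8 mm thick jar board: the home of the jar with the yellow lid. Origin at the centre of its underside (jars stand 3 mm above it); its y axis runs along the row of three tiles (64 mm apart), its x axis across the row, away from the robot to the tin. The order of colours in the row varies.
- tin_center (a point): Flat black paint tin lying behind the row of jars on the jar board: 52 mm wide (its x), 150 mm long (its y, roughly along the row), 26 mm high, about 0.2 kg, brass line on its lid. A small pot and a weight, both under 60 mm tall, stand about 20 mm off its ends. The point is its centre, 13 mm above its underside. It is gripped across its 52 mm width, for which the jars must be out of the way.
- side_mat: Fixed green mat to one side of the board (left or right), 250 mm (its x) by 100 mm (its y), 3 mm thick: the side area, room for three jars in a line along its x. Nothing that stands between board, mat and pad is taller than the jars. Origin at the centre of its underside.
- pad: Fixed white pad on the other side of the board, 90 mm (its x) by 190 mm (its y), 3 mm thick: where the tin goes, centred, length along the pad's length (its y). Origin at the centre of its underside.

How it is judged (in metres and radians):
On the way, in this order (a step that is already met when the one before it is completed fails the run):
1. all three jars stand upright and released on the green side mat, the tin not yet moved away (x of jar_red_center in the frame of side_mat between -0.12 and 0.12 m and y of jar_red_center in the frame of side_mat between -0.046 and 0.046 m and z of each of jar_red_center, jar_blue_center, jar_yellow_center in the frame of side_mat below 0.057 m and angle between each of jar_red_center, jar_blue_center, jar_yellow_center's own z axis and vertical below 0.1 rad and linear speed of each of jar_red, jar_blue, jar_yellow below 0.02 m/s and contact force between the fingers and jar_red below 0.1 N and x of jar_blue_center in the frame of side_mat between -0.12 and 0.12 m and y of jar_blue_center in the frame of side_mat between -0.046 and 0.046 m and contact force between the fingers and jar_blue below 0.1 N and x of jar_yellow_center in the frame of side_mat between -0.12 and 0.12 m and y of jar_yellow_center in the frame of side_mat between -0.046 and 0.046 m and contact force between the fingers and jar_yellow below 0.1 N and distance of tin_center from where it was at the start of the episode below 0.04 m), for 0.2 s.
2. the tin lies flat, released, in the middle of the white pad and along it, while the jars still stand on the side mat (horizontal distance between tin_center and pad below 0.015 m and angle between the y axis of tin_center and the y axis of pad, either way round below 0.2 rad and z of tin_center in the frame of pad below 0.02 m and angle between each of tin_center, jar_red_center, jar_blue_center, jar_yellow_center's own z axis and vertical below 0.1 rad and linear speed of each of tin, jar_red, jar_blue, jar_yellow below 0.02 m/s and contact force between the fingers and tin below 0.1 N and x of jar_red_center in the frame of side_mat between -0.12 and 0.12 m and y of jar_red_center in the frame of side_mat between -0.046 and 0.046 m and z of each of jar_red_center, jar_blue_center, jar_yellow_center in the frame of side_mat below 0.057 m and contact force between the fingers and jar_red below 0.1 N and x of jar_blue_center in the frame of side_mat between -0.12 and 0.12 m and y of jar_blue_center in the frame of side_mat between -0.046 and 0.046 m and contact force between the fingers and jar_blue below 0.1 N and x of jar_yellow_center in the frame of side_mat between -0.12 and 0.12 m and y of jar_yellow_center in the frame of side_mat between -0.046 and 0.046 m and contact force between the fingers and jar_yellow below 0.1 N), for 0.2 s.
At the end, for the whole second after the job is handed in: The tin lies flat on the white pad, its centre within 15 mm of the pad's centre and its length within 0.2 rad of the pad's length; each jar stands upright on the tile of its own lid colour, within 12 mm of the tile's centre; everything is released and at rest (horizontal distance between tin_center and pad below 0.015 m and angle between the y axis of tin_center and the y axis of pad, either way round below 0.2 rad and z of tin_center in the frame of pad below 0.02 m and angle between each of tin_center, jar_red_center, jar_blue_center, jar_yellow_center's own z axis and vertical below 0.1 rad and linear speed of each of tin, jar_red, jar_blue, jar_yellow below 0.02 m/s and contact force between the fingers and tin below 0.1 N and horizontal distance between jar_red_center and tile_red below 0.012 m and z of jar_red_center in the frame of tile_red below 0.057 m and contact force between the fingers and jar_red below 0.1 N and horizontal distance between jar_blue_center and tile_blue below 0.012 m and z of jar_blue_center in the frame of tile_blue below 0.057 m and contact force between the fingers and jar_blue below 0.1 N and horizontal distance between jar_yellow_center and tile_yellow below 0.012 m and z of jar_yellow_center in the frame of tile_yellow below 0.057 m and contact force between the fingers and jar_yellow below 0.1 N); the robot touches nothing.
It fails at once if the jar with the red lid is tipped over (more than 0.5 rad) (angle between jar_red_center's own z axis and vertical above 0.5 rad).
It fails at once if the jar with the blue lid is tipped over (more than 0.5 rad) (angle between jar_blue_center's own z axis and vertical above 0.5 rad).
It fails at once if the jar with the yellow lid is tipped over (more than 0.5 rad) (angle between jar_yellow_center's own z axis and vertical above 0.5 rad).
It also fails if it takes over 141 s, if anything falls off the work surface, if the arm or the gripper's body presses on something with over 40 N, if the wrist force passes 120 N, or if a joint passes its speed limit or range.

## Robot

A 6-joint arm with a two-finger parallel gripper is mounted at the origin on the work surface. World frame = base frame: x ahead of the robot, y to its left, z up, the work surface at z = 0. Lengths are in mm, angles in rad, forces in N, time in s.
With the tool pointing down it reaches from about 300 to 775 mm from the base axis. Payload 14.6 kg.
Tool frame: the origin (TCP) lies between the finger pads; the fingertips stand 19 mm ahead of it and the grasp point (between the pads) is the TCP; z points along the fingers, y is the line along which they close (so a half turn about z gives the same grasp; the last joint's range is limited). The gripper opens to 94 mm and grips with 3 to 60 N. Pads are 16 mm wide; open, the fingers measure 119 mm over their backs; the gripper's body (75 mm by 177 mm) begins 78 mm behind the grasp point.
Start: joints at [1.277, 0.3, 1.521, -0, 1.321, -0.067], TCP at [123.671, 535.906, 224.446] pointing down, gripper open.
Joint ranges: [-3.03, 3.03], [-0.79, 2.21], [0.23, 2.52], [-1.04, 4.18], [0, 3.07], [-2.55, 2.55]. Speed limits (rad/s): [2.22, 2.22, 2.57, 3.14, 3.14, 3.14].

## Interface

Orientations are given as [roll, pitch, yaw] about the fixed x, y, z axes, in that order (R = Rz(yaw) Ry(pitch) Rx(roll)).
In Python, from cell import monitor, imaging, job, find_in, trace gives the robot as it stands. The module is installed in compiled form; this text tells all that it offers.
- The arm moves only by the tool arm_command, never from a script. Its argument "steps" is a list of rows, each a list of 5 numbers: the opening, from 0 (shut) to 1 (fully open), then the shift along the tool's x, y, z in mm, then the turn about the tool's z in degrees. In form: [[gripper, dx, dy, dz, turn], ...]. A call has 1 to 20 rows; each row is the pose to reach, as a shift and turn from the pose commanded when the call began, along the tool's axes at that moment; what a row does not reach only later rows make up. A row lasts 1/8 s, in which the tool goes at most 62.5 mm and 10.7 degrees, less where a joint would pass 70% of its speed; a pose out of reach is approached as far as the arm can. A call with a gripper value outside its range is refused whole. The fingers move at their own pace and stop on an object; "force" is the grip in N (left out, the last holds). Time passes only in rows, so rows that repeat a pose let the fingers close. It gives the time, the measured TCP pose, the force, the opening and the grip force at its end, in the units of the state.
- monitor.read_state(): the state, without advancing time (a new reading comes with each control period).
- imaging.camera(name): name is "scene" or "side" or "wrist"; returns a dict with "img" (420x560x3 uint8, red, green, blue), "mtx" (3x3 intrinsics, pixels), "view" (4x4, takes a point from world to camera coordinates). Camera axes: x right, y down, z forward; pixel columns grow to the right and rows downward; lengths in mm; the calibration is good to about 2 mm. The wrist camera is an equidistant fisheye: a pixel r from the principal point sees the ray r / f radians off the axis. A picture is of the moment at which its call begins. There is no depth.
- job.sign_off(): hands the job in; it is judged then, once.
Trained networks look in a picture, given as the dict that the camera call returned (one of the last four; its "shot" number tells which), for a name from the list of things; names that differ only in an ending like _2 or _b are one class to them, and where a whole thing is asked for, a point or a joint stands for the part that bears it (a point fixed in the world has none). Each returns a list of dicts, best first, with "p" (0 to 1); they miss things now and then, are a little off and sometimes report something else, mostly with a low value. They report only what shows in the picture. A call takes as long as a camera call.
- find_in(picture, target): "rect" ([centre column, centre row, width, height] in pixels, round what is visible of it).
- trace(picture, target): "region" (420x560 bool, what is visible of it) and "rect" ([centre column, centre row, width, height] in pixels, round what is visible of it).
The state is a dict: "clock": time; "joints": joint angles; "qd": joint speeds; "effort": joint torques, N m; "eef_pos": TCP position; "eef_rot": TCP orientation; "wrist_force": force on the tool from outside, world axes, zero at the start; "moment": the same for the moment, N m; "finger_gap": finger opening in mm; "finger_force": force on a finger pad.
Only numpy, scipy, OpenCV 4.12 (cv2) and the standard library are available. Lean on these libraries where they do the work, as an engineer would, in place of code of your own. Each camera call takes 0.05 s, during which the arm holds its last target. There are 200 camera calls.

## Working session

There is one attempt and no reset: what is moved stays moved. The work goes in short steps, Python scripts to look and compute and a tool call to move; the robot and the scene stay as the last step left them, time stands still between calls to the robot, and variables do not carry over. Pictures are saved under pics/ and viewed, at most 14 in all, crops included, and the job is handed in when it is done.

Besides the shell and the picture viewer there is one more tool, called as name(argument=value, ...), one argument or row to a line, values as JSON. arm_command: Moves the arm, as the interface text tells. Its arguments: {"type":"object","properties":{"steps":{"type":"array","items":{"type":"array","items":{"type":"number"}}},"force":{"type":"number"}},"required":["steps"]}

```bash
mkdir -p pics
cat > h.py <<'E'
import numpy as np, cv2
from cell import monitor, imaging, job, find_in, trace
def ray(c,u,v):
    d=np.linalg.inv(c["mtx"])@[u,v,1]; R=c["view"][:3,:3]; t=c["view"][:3,3]
    return -R.T@t, R.T@d
def onz(c,u,v,z):
    o,d=ray(c,u,v); return o+d*(z-o[2])/d[2]
def proj(c,p):
    q=c["view"]@np.append(p,1.); q=c["mtx"]@q[:3]; return q[:2]/q[2]
E
python3 - <<'E'
from h import *
print(monitor.read_state())
a=imaging.camera("scene");b=imaging.camera("side")
for n,c in(("scene",a),("side",b)):
    cv2.imwrite(f"pics/{n}0.png",c["img"][:,:,::-1]); print(n,c["mtx"].tolist(),ray(c,280,210))
    for t in "jar_red_center jar_blue_center jar_yellow_center tile_red tile_blue tile_yellow tin_center side_mat pad".split():
        r=trace(c,t)
        print(t,[(round(x["p"],2),np.round(x["rect"],1).tolist()) for x in r[:2]])
E
```

```text
{'clock': 0.0, 'joints': array([ 1.27742753e+00,  3.00463277e-01,  1.52156220e+00,  1.51891500e-05,
        1.32070371e+00, -6.65935230e-02]), 'qd': array([ 6.54655077e-04, -1.81814679e-03,  8.39418923e-05, -2.75825341e-04,
        4.12280516e-04, -8.03051549e-04]), 'effort': array([-1.95786786e-03, -5.31796038e+01, -3.52743423e+01,  7.07262894e-02,
        2.41380930e-02, -2.01233240e-05]), 'eef_pos': array([123.58795749, 535.69424483, 223.89859619]), 'eef_rot': array([-3.14045961e+00, -9.03101041e-05,  2.91481356e+00]), 'wrist_force': array([-0.97371472, -0.28581719,  0.72021089]), 'moment': array([-0.03183674,  0.04267711, -0.00677417]), 'finger_force': 0.0, 'finger_gap': 93.9361042033244}
scene [[480.787785373044, 0.0, 275.5213164889441], [0.0, 480.787785373044, 206.6929488789154], [0.0, 0.0, 1.0]] (array([1183.36993943,  213.6070434 ,  909.88106212]), array([-0.56913982, -0.19721883, -0.79832242]))
jar_red_center [(0.85, [236.6, 196.8, 24.2, 49.5]), (0.73, [260.8, 201.1, 24.6, 43.4])]
jar_blue_center [(0.68, [288.0, 207.3, 25.0, 43.7])]
jar_yellow_center [(0.89, [260.0, 201.9, 2
[... 355 characters left out ...]
6029214164546, 204.7438327473888], [0.0, 0.0, 1.0]] (array([  76.47292535, -581.932546  ,  683.51676033]), array([ 0.49370243,  0.60142816, -0.62825657]))
jar_red_center [(0.76, [322.2, 234.5, 20.5, 47.6])]
jar_blue_center [(0.64, [278.9, 209.8, 21.9, 47.2]), (0.23, [320.8, 252.2, 40.4, 22.8])]
jar_yellow_center [(0.74, [302.6, 219.9, 22.6, 49.1])]
tile_red [(0.57, [320.0, 252.2, 31.3, 19.4])]
tile_blue [(0.61, [276.7, 231.4, 28.6, 15.7])]
tile_yellow [(0.64, [298.3, 245.1, 30.4, 19.3]), (0.59, [368.4, 347.4, 114.1, 93.9])]
tin_center [(0.86, [330.1, 224.7, 38.8, 38.6])]
side_mat [(0.7, [189.3, 187.9, 89.3, 55.2]), (0.22, [321.7, 232.8, 23.2, 50.7])]
pad [(0.62, [365.2, 346.9, 111.4, 98.4])]
```

View pics/scene0.png

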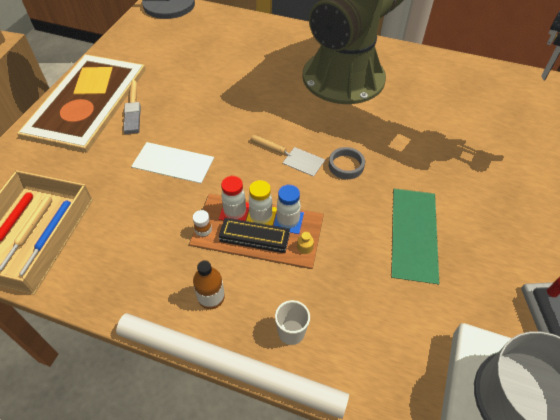

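View pics/side0.png

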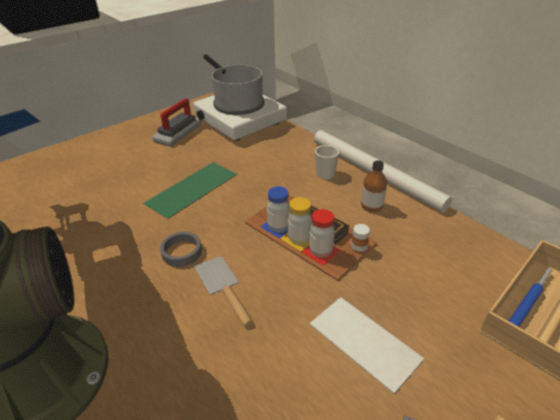

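Scene picture: jars red (233,197), yellow (260,203) and blue (288,207); tin behind them at (254,236); green mat at (415,235); pad at (173,162). The side view agrees. Next I fit metric poses.

```bash
cat >> h.py <<'E'
from scipy.optimize import least_squares
def cyl(x,y,z0,h=100,r=26):
    a=np.linspace(0,2*np.pi,40); 
    return np.array([[x+r*np.cos(t),y+r*np.sin(t),z] for z in(z0,z0+h) for t in a])
def box(x,y,yaw,z0,dx,dy,h):
    c,s=np.cos(yaw),np.sin(yaw)
    return np.array([[x+c*i-s*j,y+s*i+c*j,z] for z in(z0,z0+h) for i in(-dx/2,dx/2) for j in(-dy/2,dy/2)])
def rectof(c,P):
    q=np.array([proj(c,p) for p in P]); a=q.min(0);b=q.max(0)
    return np.r_[a,b]
def jarfit(obs,z0,top=True):
    # obs: list of (cam, rect); centre column and top row and bottom row
    def f(p):
        e=[]
        for c,r in obs:
            b=rectof(c,cyl(p[0],p[1],z0)); 
            e+=[(b[0]+b[2])/2-r[0],b[1]-(r[1]-r[3]/2),0.5*(b[3]-(r[1]+r[3]/2))]
        return e
    s=least_squares(f,[500,0],loss="soft_l1"); return s.x,s.fun
def flat(c,region,z):
    k,_=cv2.findContours(region.astype(np.uint8),cv2.RETR_EXTERNAL,cv2.CHAIN_APPROX_NONE)
    k=max(k,key=cv2.contourArea)[:,0,:]
    P=np.array([onz(c,u,v,z)[:2] for u,v in k],np.float32)
    (x,y),(w,h),a=cv2.minAreaRect(P)
    if w<h: a+=90;w,h=h,w
    return np.round([x,y,w,h,(a+90)%180-90],1)
E
python3 - <<'E'
from h import *
C=[imaging.camera("scene"),imaging.camera("side")]
for j in "red blue yellow".split():
    o=[]
    for c in C:
        r=[x for x in trace(c,f"jar_{j}_center")][:1]
        if r:o.append((c,r[0]["rect"]))
    for q in [o]+[[k] for k in o]:
        s=jarfit(q,11); print(j,np.round(s[0],1),np.round(s[1],1))
for t,z in(("side_mat",3),("pad",3),("tin_center",34)):
    for c in C:
        for x in trace(c,t)[:1]: print(t,x["p"],flat(c,x["region"],z), "bd",flat(c,(c["img"]@[1,0,-1.]>0)&x["region"],z) if 0 else "")
E
```

```text
red [ 577.8 -105.8] [-1.3  0.5 -1.5 -0.9 -2.6  1.5]
red [ 576.9 -103.1] [-0.   0.5 -1.5]
red [ 574.5 -111.9] [-0.  -0.6  2.6]
blue [562.2  16.7] [-0.2 -2.3  1.1  0.  -2.2  0.2]
blue [566.8  18.7] [ 0.  -0.5  2. ]
blue [557.8  11.6] [-0.  -0.5  1.2]
yellow [579.8 -38.3] [-1.4 -1.4  1.8 -0.7 -3.7 -0.1]
yellow [581.1 -34.4] [ 0.  -0.5  2.2]
yellow [573.3 -47.8] [-0.  -0.5  1.6]
side_mat 0.62 [492.5 298.4 252.  101.3  10.8] bd 
side_mat 0.89 [493.8 300.2 253.7 106.6  10.3] bd 
pad 0.8 [ 484.8 -320.6  194.4   95.   -87.1] bd 
pad 0.95 [ 485.4 -319.7  191.4   93.2  -86.6] bd 
tin_center 0.74 [641.5 -34.6 152.6  68.2 -81.7] bd 
tin_center 0.69 [ 644.3 -106.6   85.4   32.    44.4] bd
```

Mat ≈ (493,299) at yaw 10.5°, pad ≈ (485,-320) at yaw 3°. I move above the row for a close wrist view.

arm_command(
  steps=[
    [1,-60,-50,-40,10],
    [1,-120,-98,-80,20],
    [1,-180,-147,-80,30],
    [1,-240,-196,-80,40],
    [1,-300,-245,-80,50],
    [1,-360,-294,-80,60],
    [1,-420,-343,-80,69.5],
    [1,-480,-392,-80,69.5],
    [1,-530,-432,-80,69.5],
    [1,-569,-464,-80,69.5],
    [1,-569,-464,-80,69.5],
    [1,-569,-464,-80,69.5],
    [1,-569,-464,-80,69.5],
    [1,-569,-464,-80,69.5],
    [1,-569,-464,-80,69.5],
    [1,-569,-464,-80,69.5],
  ],
  force=20,
)

```text
clock: 3.7
eef_pos: [573.5, -43.3, 305.0]
eef_rot: [3.141, 0.0, 1.703]
wrist_force: [-1.0, 0.6, 0.4]
finger_gap: 94.2
finger_force: 0.0
```

```bash
cat >> h.py <<'E'
def wproj(c,p):
    q=c["view"]@np.append(p,1.); q=q[:3]; r=np.hypot(q[0],q[1]); th=np.arctan2(r,q[2])
    K=c["mtx"]; s=th/max(r,1e-9)
    return np.array([K[0,0]*q[0]*s+K[0,2],K[1,1]*q[1]*s+K[1,2]])
def wonz(c,u,v,z):
    K=c["mtx"]; a=np.array([(u-K[0,2])/K[0,0],(v-K[1,2])/K[1,1]]); th=np.hypot(*a)
    d=np.r_[a/max(th,1e-9)*np.sin(th),np.cos(th)]; R=c["view"][:3,:3]; o=-R.T@c["view"][:3,3]; d=R.T@d
    return o+d*(z-o[2])/d[2]
E
python3 - <<'E'
from h import *
c=imaging.camera("wrist"); cv2.imwrite("pics/w0.png",c["img"][:,:,::-1])
s=monitor.read_state(); print(s["eef_pos"],s["eef_rot"],s["joints"],s["clock"]); print(c["mtx"].tolist(),-c["view"][:3,:3].T@c["view"][:3,3])
np.savez("w0.npz",**{k:c[k] for k in("img","mtx","view")})
for t in "jar_red_center jar_blue_center jar_yellow_center tin_center".split():
    for r in trace(c,t)[:2]: print(t,round(r["p"],2),np.round(r["rect"]))
E
```

```text
[573.54726069 -43.39092344 304.94210248] [3.14085467e+00 1.41830037e-04 1.70288085e+00] [-1.39211149e-01  3.10772914e-01  1.32192003e+00  6.12415138e-05
  1.50815072e+00 -2.71299540e-01] 3.75
[[325.19226210127806, 0.0, 280.73149478732216], [0.0, 325.19226210127806, 212.06891150145853], [0.0, 0.0, 1.0]] [564.68646057  22.09157967 465.24524846]
jar_red_center 0.71 [280. 244.  40.  50.]
jar_blue_center 0.62 [282. 139.  43.  45.]
jar_yellow_center 0.62 [278. 193.  40.  46.]
tin_center 0.63 [328. 187.  41. 106.]
tin_center 0.26 [280. 182.  46.  41.]
```

View pics/w0.png

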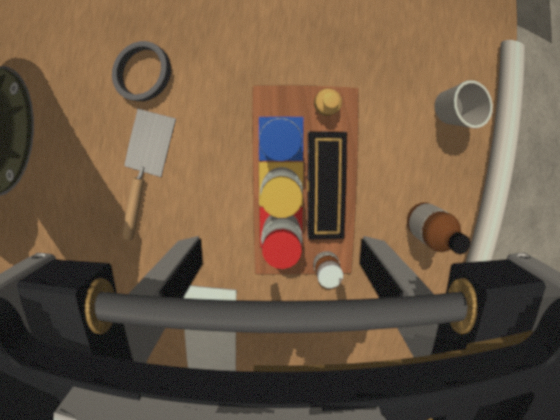

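Wrist view: lids at blue (281,139), yellow (281,197) and red (281,249), and the tin at (327,186). The row runs along the image columns. I now fit lid tops by colour, plus the tin.

```bash
cat >> h.py <<'E'
def lids(c,z=111,P=None,rmax=60):
    """lid-top centres in wrist view: colour blob backprojected at lid-top height, circle-ish centre"""
    hsv=cv2.cvtColor(c["img"],cv2.COLOR_RGB2HSV); H,S,V=[hsv[...,i].astype(int) for i in range(3)]
    m={"red":((H<5)|(H>174))&(S>190)&(V>90),"yellow":(abs(H-23)<5)&(S>170)&(V>140),"blue":(abs(H-112)<10)&(S>170)&(V>60)}
    out={}
    for k,b in m.items():
        b=cv2.morphologyEx(b.astype(np.uint8),cv2.MORPH_OPEN,np.ones((3,3)))
        n,l,s,g=cv2.connectedComponentsWithStats(b)
        out[k]=[(int(s[i,4]),s[i,:4].tolist(),np.round(g[i],1).tolist(),np.round(wonz(c,*g[i],z)[:2],1).tolist()) for i in np.argsort(-s[1:,4])[:3]+1 if s[i,4]>60]
    return out
E
python3 - <<'E'
from h import *
c=dict(np.load("w0.npz")); 
for k,v in lids(c).items(): print(k,v)
r=c["img"]; hsv=cv2.cvtColor(r,cv2.COLOR_RGB2HSV)
for p in((281,139),(281,197),(281,249),(265,170),(265,215),(262,122)): print(p,hsv[p[1],p[0]])
# tin: dark blob near (327,186), top z=34
m=((r.max(2)<60)).astype(np.uint8); m[:, :300]=0; m[:,350:]=0; m[:125]=0; m[245:]=0
m=cv2.morphologyEx(m,cv2.MORPH_CLOSE,np.ones((7,7)))
n,l,s,g=cv2.connectedComponentsWithStats(m); i=np.argmax(s[1:,4])+1
k,_=cv2.findContours((l==i).astype(np.uint8),0,1); k=max(k,key=cv2.contourArea)[:,0]
for z in(34,21): print(cv2.minAreaRect(np.array([wonz(c,u,v,z)[:2] for u,v in k],np.float32)))
im=cv2.resize(r[80:300,220:400],None,fx=3,fy=3)[:,:,::-1]; cv2.imwrite("pics/w0c.png",im[:600])
E
```

```text
red []
yellow []
blue []
(281, 139) [110 166 152]
(281, 197) [ 22 158 195]
(281, 249) [  1 191 188]
(265, 170) [ 22 156 199]
(265, 215) [  1 187 191]
(262, 122) [110 161 154]
((635.3863525390625, -35.63764953613281), (50.073463439941406, 147.57850646972656), 7.944394588470459)
((637.5177001953125, -37.377899169921875), (51.582908630371094, 152.0272979736328), 7.94439697265625)
```

View pics/w0c.png

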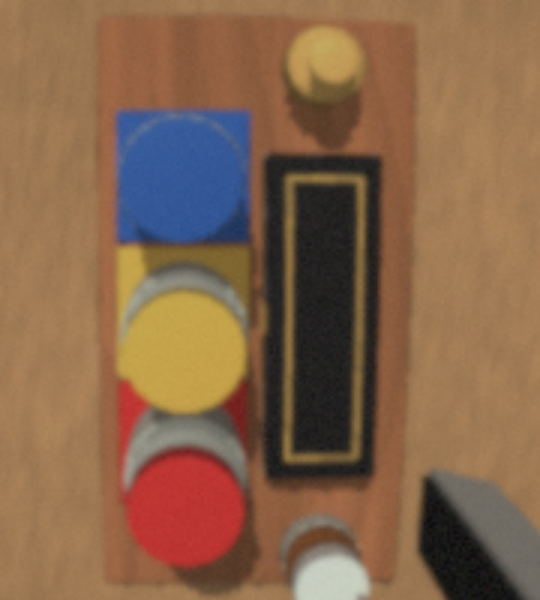

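Crop (3x, offset 220,80): lid-top discs are at red (186,508), yellow (185,352) and blue (185,178). The blue tile spans (117..249, 110..243). The tin fit gives the right size.

Run:
```python
from h import *
c=dict(np.load("w0.npz"))
f=lambda u,v,z:np.round(wonz(c,u/3+220,v/3+80,z)[:2],1)
for n,u,v in(("red",186,508),("yel",185,352),("blue",185,178)): print(n,f(u,v,111))
print("blue tile",[f(*p,11) for p in((117,110),(250,111),(249,243),(118,242))])
```

```text
red [ 583.3 -104.5]
yel [574.7 -44. ]
blue [566.1  19.3]
blue tile [array([531.2,  46. ]), array([592. ,  53.7]), array([600.1,  -7.4]), array([539.6, -15.1])]
```

arm_command(
  steps=[
    [1,30,1,0,0],
    [1,63,1,40,0],
    [1,63,1,90,0],
    [1,63,1,140,0],
    [1,63,1,180,0],
    [1,63,1,210,0],
    [1,63,1,225,0],
    [1,63,1,231,0],
    [1,63,1,231,0],
    [1,63,1,231,0],
    [0,63,1,231,0],
    [0,63,1,231,0],
    [0,63,1,231,0],
    [0,63,1,231,0],
    [0,63,1,231,0],
    [0,63,1,231,0],
  ],
  force=25,
)

```text
clock: 5.95
eef_pos: [566.5, 18.4, 73.4]
eef_rot: [-3.141, -0.0, 1.702]
wrist_force: [-0.6, 0.7, 0.5]
finger_gap: 51.0
finger_force: 25.0
```

arm_command(
  steps=[
    [0,0,0,-15,0],
    [0,0,0,-45,0],
    [0,0,0,-85,0],
    [0,0,0,-120,0],
    [0,15,2,-135,-5],
    [0,45,7,-135,-15],
    [0,80,12,-135,-25],
    [0,115,17,-135,-35],
    [0,150,22,-135,-45],
    [0,185,28,-135,-55],
    [0,220,33,-135,-65],
    [0,250,38,-135,-75],
    [0,275,41,-135,-85],
    [0,287,43,-135,-91],
    [0,292,44,-135,-93],
    [0,292,44,-120,-93],
    [0,292,44,-90,-93],
    [0,292,44,-55,-93],
    [0,292,44,-25,-93],
    [0,292,44,-10,-93],
  ],
)

```text
clock: 8.45
eef_pos: [571.3, 312.7, 81.2]
eef_rot: [-3.141, -0.003, -2.96]
wrist_force: [-0.0, 0.9, -1.8]
finger_gap: 51.4
finger_force: 25.0
```

arm_command(
  steps=[
    [0,0,0,8,0],
    [0,0,0,14,0],
    [0,0,0,18,0],
    [0,0,0,18,0],
    [0,0,0,18,0],
    [1,0,0,18,0],
    [1,0,0,18,0],
    [1,0,0,18,0],
    [1,0,0,0,0],
    [1,0,0,-50,0],
    [1,0,0,-100,0],
    [1,0,-10,-120,3],
    [1,10,-60,-120,13],
    [1,20,-115,-120,23],
    [1,29,-170,-120,33],
    [1,39,-225,-120,43],
    [1,48,-275,-120,53],
    [1,55,-320,-120,63],
    [1,60,-345,-120,73],
    [1,61,-352,-120,83],
  ],
)

```text
clock: 10.95
eef_pos: [575.7, -45.6, 203.4]
eef_rot: [-3.141, -0.0, 1.867]
wrist_force: [0.3, -0.2, 0.8]
finger_gap: 94.2
finger_force: 0.0
```

arm_command(
  steps=[
    [1,0,0,0,10],
    [1,0,0,0,10],
    [1,0,0,0,10],
    [1,0,0,0,10],
  ],
)

```text
clock: 11.45
eef_pos: [576.1, -43.5, 203.4]
eef_rot: [-3.141, -0.0, 1.704]
wrist_force: [0.4, -0.1, -0.2]
finger_gap: 94.0
finger_force: 0.0
```

Run:
```python
from h import *
a=imaging.camera("scene");s=monitor.read_state();print(s["eef_pos"],s["eef_rot"])
for x in trace(a,"jar_blue_center")[:1]: print(x["rect"],jarfit([(a,x["rect"])],3))
cv2.imwrite("pics/s1.png",cv2.resize(a["img"][120:300,180:480],None,fx=2,fy=2)[:,:,::-1])
```

```text
[576.1820281  -43.45719427 203.46106916] [-3.14155756e+00  1.96249619e-06  1.70353129e+00]
[421.4, 249.5, 36.8, 43.3] (array([573.52804929, 315.29476193]), array([ 7.62322952e-06, -4.59661168e-01,  1.41811182e+00]))
```

View pics/s1.png

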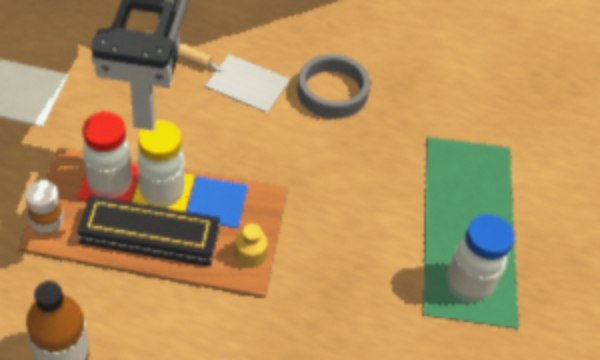

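Crop shows the blue jar upright on the mat at about (478,260). Next, yellow.

arm_command(
  steps=[
    [1,0,-1,40,0],
    [1,0,-1,80,0],
    [1,0,-1,110,0],
    [1,0,-1,124,0],
    [1,0,-1,129,0],
    [1,0,-1,129,0],
    [1,0,-1,129,0],
    [0,0,-1,129,0],
    [0,0,-1,129,0],
    [0,0,-1,129,0],
    [0,0,-1,129,0],
    [0,0,-1,129,0],
    [0,0,-1,129,0],
  ],
)

```text
clock: 13.18
eef_pos: [575.2, -43.7, 74.5]
eef_rot: [-3.141, 0.0, 1.702]
wrist_force: [-1.4, 0.3, 0.2]
finger_gap: 51.2
finger_force: 25.0
```

arm_command(
  steps=[
    [0,0,0,-15,0],
    [0,0,0,-45,0],
    [0,0,0,-85,0],
    [0,0,0,-120,0],
    [0,15,-2,-135,-5],
    [0,50,-5,-135,-15],
    [0,95,-10,-135,-25],
    [0,140,-15,-135,-35],
    [0,185,-19,-135,-45],
    [0,230,-24,-135,-55],
    [0,270,-28,-135,-65],
    [0,305,-32,-135,-75],
    [0,332,-35,-135,-85],
    [0,345,-36,-135,-91],
    [0,351,-37,-135,-93],
    [0,351,-37,-120,-93],
    [0,351,-37,-90,-93],
    [0,351,-37,-55,-93],
    [0,351,-37,-25,-93],
    [0,351,-37,-10,-93],
  ],
)

```text
clock: 15.68
eef_pos: [492.1, 298.5, 82.3]
eef_rot: [-3.141, -0.003, -2.96]
wrist_force: [0.0, 0.4, -1.1]
finger_gap: 51.4
finger_force: 25.0
```

arm_command(
  steps=[
    [0,0,0,8,0],
    [0,0,0,14,0],
    [0,0,0,18,0],
    [0,0,0,18,0],
    [0,0,0,18,0],
    [1,0,0,18,0],
    [1,0,0,18,0],
    [1,0,0,18,0],
    [1,0,0,0,0],
    [1,0,0,-50,0],
    [1,0,0,-100,0],
    [1,0,-10,-120,3],
    [1,-3,-65,-120,13],
    [1,-5,-125,-120,23],
    [1,-7,-185,-120,33],
    [1,-9,-245,-120,43],
    [1,-11,-305,-120,53],
    [1,-13,-355,-120,63],
    [1,-15,-395,-120,73],
    [1,-16,-414,-120,83],
  ],
)

```text
clock: 18.18
eef_pos: [584.1, -106.8, 205.8]
eef_rot: [3.141, 0.001, 1.869]
wrist_force: [0.1, 0.1, 0.0]
finger_gap: 93.5
finger_force: 0.0
```

arm_command(
  steps=[
    [1,0,0,0,10],
    [1,0,0,0,10],
    [1,0,0,0,10],
    [1,0,0,0,10],
  ],
)

```text
clock: 18.68
eef_pos: [583.9, -104.4, 204.8]
eef_rot: [3.141, 0.0, 1.705]
wrist_force: [0.3, 0.5, -0.7]
finger_gap: 93.9
finger_force: 0.0
```

arm_command(
  steps=[
    [1,-2,-1,40,0],
    [1,-2,-1,80,0],
    [1,-2,-1,110,0],
    [1,-2,-1,124,0],
    [1,-2,-1,130,0],
    [1,-2,-1,130,0],
    [1,-2,-1,130,0],
    [0,-2,-1,130,0],
    [0,-2,-1,130,0],
    [0,-2,-1,130,0],
    [0,-2,-1,130,0],
    [0,-2,-1,130,0],
    [0,-2,-1,130,0],
  ],
)

```text
clock: 20.3
eef_pos: [583.2, -106.8, 74.4]
eef_rot: [-3.142, 0.0, 1.702]
wrist_force: [-1.1, -0.6, 0.3]
finger_gap: 51.3
finger_force: 25.0
```

arm_command(
  steps=[
    [0,0,0,-15,0],
    [0,0,0,-45,0],
    [0,0,0,-85,0],
    [0,0,0,-120,0],
    [0,20,-6,-135,-5],
    [0,60,-17,-135,-15],
    [0,110,-31,-135,-25],
    [0,165,-47,-135,-35],
    [0,220,-62,-135,-45],
    [0,275,-78,-135,-55],
    [0,325,-92,-135,-65],
    [0,365,-103,-135,-75],
    [0,392,-111,-135,-85],
    [0,404,-114,-135,-91],
    [0,410,-116,-135,-93],
    [0,410,-116,-120,-93],
    [0,410,-116,-90,-93],
    [0,410,-116,-55,-93],
    [0,410,-116,-25,-93],
    [0,410,-116,-10,-93],
  ],
)

```text
clock: 22.8
eef_pos: [414.1, 283.6, 82.5]
eef_rot: [-3.141, -0.002, -2.96]
wrist_force: [0.1, -0.3, -1.7]
finger_gap: 51.3
finger_force: 25.0
```

arm_command(
  steps=[
    [0,0,0,8,0],
    [0,0,0,14,0],
    [0,0,0,18,0],
    [0,0,0,18,0],
    [0,0,0,18,0],
    [1,0,0,18,0],
    [1,0,0,18,0],
    [1,0,0,18,0],
    [1,0,0,0,0],
    [1,0,0,-50,0],
    [1,0,0,-100,0],
    [1,-5,-10,-130,3],
    [1,-30,-65,-160,13],
    [1,-56,-125,-190,23],
    [1,-84,-185,-200,33],
    [1,-112,-245,-200,43],
    [1,-137,-305,-200,53],
    [1,-155,-340,-200,63],
    [1,-160,-355,-200,73],
    [1,-160,-356,-200,83],
  ],
)

```text
clock: 25.3
eef_pos: [637.2, -37.9, 283.7]
eef_rot: [-3.141, -0.0, 1.869]
wrist_force: [0.6, 0.7, -1.0]
finger_gap: 94.0
finger_force: 0.0
```

arm_command(
  steps=[
    [1,0,0,0,10],
    [1,0,0,0,10],
    [1,0,0,0,10],
    [1,0,0,0,10],
    [1,0,0,0,10],
  ],
)

```text
clock: 25.92
eef_pos: [636.8, -36.2, 284.5]
eef_rot: [-3.142, -0.0, 1.703]
wrist_force: [0.6, -0.7, 0.2]
finger_gap: 93.9
finger_force: 0.0
```

Run:
```python
from h import *
a=imaging.camera("scene");c=imaging.camera("wrist");s=monitor.read_state();print(s["clock"],s["eef_pos"],s["eef_rot"])
for j in("red","yellow","blue"):
    for x in trace(a,f"jar_{j}_center")[:1]: print(j,x["p"],np.round(jarfit([(a,x["rect"])],3)[0],1))
np.savez("w1.npz",**{k:c[k] for k in("img","mtx","view")})
cv2.imwrite("pics/w1.png",c["img"][:,:,::-1])
cv2.imwrite("pics/s2.png",cv2.resize(a["img"][120:300,180:480],None,fx=2,fy=2)[:,:,::-1])
```

```text
26.025 [636.8429183  -36.26206387 284.47578208] [3.14156593e+00 2.20344082e-05 1.70250408e+00]
red 0.84 [413.8 285.6]
yellow 0.87 [491.9 299.9]
blue 0.82 [579.2 313.1]
```

View pics/w1.png

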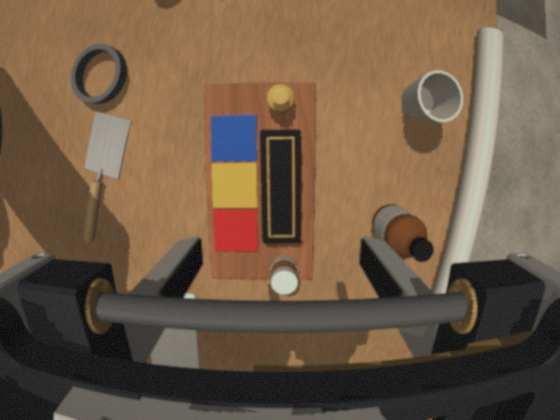

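View pics/s2.png

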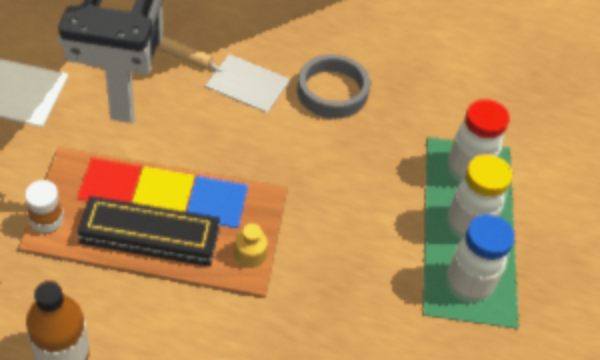

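All three jars stand on the mat (lids at (487,118), (489,174) and (490,236) in the crop). In the wrist view the tiles are clear at about (235,139), (235,185), (236,230), and the tin is at (281,186). I measure the tiles and tin.

```bash
cat > m.py <<'E'
from h import *
def tiles(c,z=11):
    hsv=cv2.cvtColor(c["img"],cv2.COLOR_RGB2HSV); H,S,V=[hsv[...,i].astype(int) for i in range(3)]
    for k,b in {"red":((H<4)|(H>176))&(S>150)&(V>120),"yellow":(abs(H-22)<4)&(S>140)&(V>140),"blue":(abs(H-111)<8)&(S>120)&(V>60)}.items():
        n,l,s,g=cv2.connectedComponentsWithStats(cv2.morphologyEx(b.astype(np.uint8),cv2.MORPH_OPEN,np.ones((3,3))))
        for i in range(1,n):
            if s[i,4]<800: continue
            q,_=cv2.findContours((l==i).astype(np.uint8),0,1)
            P=np.array([wonz(c,u,v,z)[:2] for u,v in max(q,key=len)[:,0]],np.float32); print(k,s[i,:5],np.round(np.hstack(cv2.minAreaRect(P)),1))
E
python3 - <<'E'
from m import *
c=dict(np.load("w1.npz")); tiles(c); r=c["img"]
m=((r.max(2)<60)).astype(np.uint8); m[:, :255]=0; m[:,310:]=0; m[:125]=0; m[250:]=0
m=cv2.morphologyEx(m,cv2.MORPH_CLOSE,np.ones((7,7)))
n,l,s,g=cv2.connectedComponentsWithStats(m); i=np.argmax(s[1:,4])+1
k,_=cv2.findContours((l==i).astype(np.uint8),0,1); k=max(k,key=cv2.contourArea)[:,0]
print(s[i]); print(cv2.minAreaRect(np.array([wonz(c,u,v,34)[:2] for u,v in k],np.float32)))
E
```

```text
red [ 214  210   44   41 1743] [ 582.1 -107.    60.5   58.9    7.9]
yellow [ 212  163   45   45 2013] [573.3 -43.9  61.   61.    6.8]
blue [ 212  116   44   45 1926] [565.5  19.7  58.5  59.2   6.7]
[ 261  130   40  114 4343]
((636.760009765625, -35.7132568359375), (49.3096923828125, 147.53465270996094), 8.296085357666016)
```

Run:
```python
from h import *
a=imaging.camera("scene")
print("bottle base",onz(a,210,296,0),"cup",onz(a,292,332,0),"bottle top ",[onz(a,206,266,z).round() for z in(80,110,140)])
print("pad",[flat(a,x["region"],3) for x in trace(a,"pad")[:1]])
b=imaging.camera("side");print("pad",[flat(b,x["region"],3) for x in trace(b,"pad")[:1]])
```

```text
bottle base [796.31773511 -72.68082452   0.        ] cup [812.41695727 113.5127376    0.        ] bottle top  [array([773., -83.,  80.]), array([788., -72., 110.]), array([803., -61., 140.])]
pad [array([ 484.2, -321.6,  193.5,   93.8,  -86.1])]
pad [array([ 486.1, -319.7,  191.4,   94.6,  -86. ])]
```

arm_command(
  steps=[
    [1,0,0,50,0],
    [1,0,0,100,0],
    [1,0,0,150,0],
    [1,0,0,195,0],
    [1,0,0,225,0],
    [1,0,0,240,0],
    [1,0,0,247,0],
    [1,0,0,250,0],
    [1,0,0,250,0],
    [1,0,0,250,0],
    [0,0,0,250,0],
    [0,0,0,250,0],
    [0,0,0,250,0],
    [0,0,0,250,0],
    [0,0,0,250,0],
    [0,0,0,250,0],
  ],
  force=30,
)

```text
clock: 28.38
eef_pos: [636.8, -36.3, 34.5]
eef_rot: [3.142, -0.0, 1.702]
wrist_force: [-0.4, -0.0, -0.6]
finger_gap: 52.1
finger_force: 30.0
```

arm_command(
  steps=[
    [0,0,0,-12,0],
    [0,0,0,-40,0],
    [0,0,0,-80,0],
    [0,0,0,-110,0],
    [0,-10,-7,-120,0],
    [0,-40,-29,-120,1],
    [0,-80,-57,-120,1],
    [0,-120,-86,-120,2],
    [0,-160,-115,-120,2],
    [0,-200,-143,-120,3],
    [0,-235,-168,-120,4],
    [0,-255,-183,-120,4],
    [0,-262,-188,-115,4],
    [0,-262,-188,-90,4],
    [0,-262,-188,-55,4],
    [0,-262,-188,-30,4],
    [0,-262,-188,-12,4],
    [0,-262,-188,-5,4],
    [0,-262,-188,-5,4],
    [0,-262,-188,-5,4],
  ],
)

```text
clock: 30.88
eef_pos: [485.1, -320.9, 40.3]
eef_rot: [3.141, 0.001, 1.632]
wrist_force: [0.2, -0.4, -1.5]
finger_gap: 51.9
finger_force: 30.0
```

Run:
```python
from h import *
print(monitor.read_state()["eef_pos"])
for n in("scene","side"):
    c=imaging.camera(n); cv2.imwrite(f"pics/p_{n}.png",c["img"][:,:,::-1])
    print(n,proj(c,[485.2,-320.4,3]))
a=cv2.imread("pics/p_scene.png")[100:250,80:330];b=cv2.imread("pics/p_side.png")[260:410,260:510]
cv2.imwrite("pics/p.png",cv2.resize(np.vstack([a,b]),None,fx=2,fy=2))
```

```text
[ 485.06646842 -320.85396772   40.31527989]
scene [172.7082646  161.74559453]
side [364.64513287 340.49475363]
```

View pics/p.png

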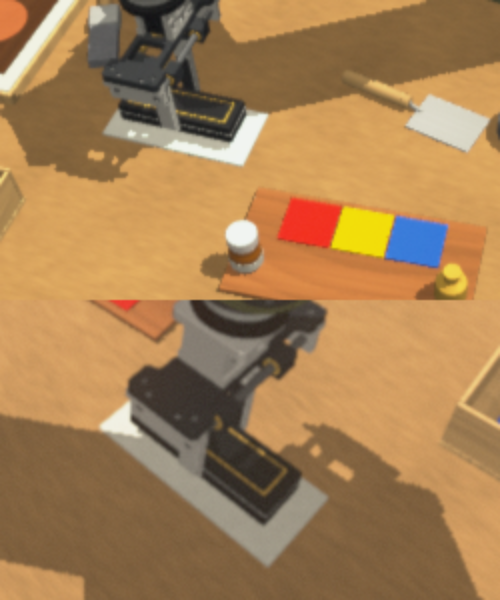

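The tin hovers about 11 mm above the pad and looks aligned with it. I lower it, release and lift.

arm_command(
  steps=[
    [0,0,0,5,0],
    [0,0,0,9,0],
    [0,0,0,11,0],
    [0,0,0,11,0],
    [0,0,0,11,0],
    [1,0,0,11,0],
    [1,0,0,11,0],
    [1,0,0,11,0],
    [1,0,0,0,0],
    [1,0,0,-40,0],
    [1,0,0,-90,0],
    [1,0,0,-150,0],
    [1,0,0,-210,0],
    [1,-60,0,-240,0],
    [1,-60,0,-240,0],
    [1,-60,0,-240,0],
  ],
)

```text
clock: 32.98
eef_pos: [488.1, -380.3, 279.1]
eef_rot: [-3.141, -0.001, 1.632]
wrist_force: [0.2, 0.6, 0.3]
finger_gap: 94.3
finger_force: 0.0
```

Run:
```python
from h import *
s=monitor.read_state();print(s["eef_pos"],s["eef_rot"],s["clock"])
c=imaging.camera("wrist"); cv2.imwrite("pics/w2.png",c["img"][:,:,::-1])
np.savez("w2.npz",**{k:c[k] for k in("img","mtx","view")})
def wf(R,z):
    k,_=cv2.findContours(R.astype(np.uint8),0,1); k=max(k,key=cv2.contourArea)[:,0]
    return np.round(np.hstack(cv2.minAreaRect(np.array([wonz(c,u,v,z)[:2] for u,v in k],np.float32))),1)
for t,z in(("tin_center",29),("pad",3)):
    for x in trace(c,t)[:1]: print(t,x["p"],x["rect"],wf(x["region"],z))
```

```text
[ 488.09453745 -380.26352218  279.10767458] [-3.14110011e+00 -6.84555270e-04  1.63150290e+00] 32.975
tin_center 0.62 [282.9, 142.9, 41.9, 116.8] [ 483.9 -319.9   51.5  148.     4. ]
pad 0.83 [285.3, 138.3, 66.6, 142.5] [ 486.2 -319.3   90.1  190.4    3.2]
```

View pics/w2.png

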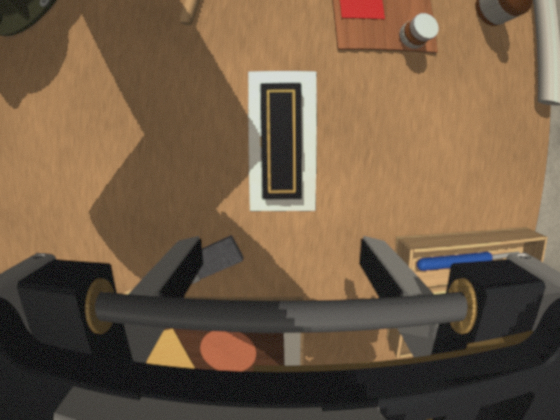

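Tin centred on the pad to within about 3 mm ((483.9,-319.9) against (486.2,-319.3)). Now I bring the jars back, red first.

arm_command(
  steps=[
    [1,40,-2,0,-6],
    [1,100,-5,0,-16],
    [1,160,-8,0,-26],
    [1,220,-11,0,-36],
    [1,280,-14,0,-46],
    [1,340,-17,0,-56],
    [1,400,-20,0,-66],
    [1,460,-23,0,-76],
    [1,520,-26,0,-86],
    [1,580,-29,0,-94],
    [1,635,-32,0,-97],
    [1,660,-33,0,-97],
    [1,667,-33,0,-97],
    [1,667,-33,20,-97],
    [1,667,-33,60,-97],
    [1,667,-33,60,-97],
    [1,667,-33,60,-97],
  ],
  force=25,
)

```text
clock: 35.25
eef_pos: [415.1, 283.0, 221.0]
eef_rot: [3.141, 0.001, -2.959]
wrist_force: [0.2, -0.6, 0.3]
finger_gap: 94.0
finger_force: 0.0
```

Run:
```python
from h import *
s=monitor.read_state();print(s["eef_pos"],s["eef_rot"],s["joints"],s["clock"])
c=imaging.camera("wrist"); cv2.imwrite("pics/w3.png",c["img"][:,:,::-1])
np.savez("w3.npz",**{k:c[k] for k in("img","mtx","view")})
for t,x,y in(("blue",571.3,313),("yellow",492.3,298.8),("red",414.1,283.9)): print(t,wproj(c,[x,y,103]).round(),[np.round(r["rect"]) for r in trace(c,f"jar_{t}_center")[:1]])
```

```text
[415.06040782 283.02963366 220.95102234] [ 3.14115028e+00  1.32965404e-03 -2.95877907e+00] [ 5.25571327e-01  1.95952971e-01  1.65895347e+00 -3.15099534e-05
  1.28528523e+00 -1.22803003e+00] 35.25
blue [282. 358.] [array([284., 348.,  45.,  34.])]
yellow [282. 293.] [array([281., 272.,  43.,  58.])]
red [282. 212.] [array([281., 206.,  54.,  66.])]
```

View pics/w3.png

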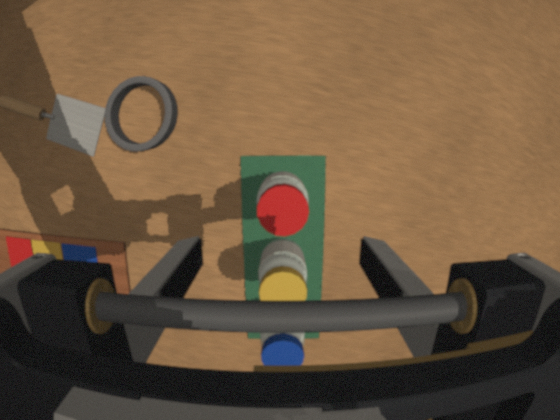

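Red lid at (283,210) sits where predicted (282,212). Gripping.

arm_command(
  steps=[
    [1,1,1,40,0],
    [1,1,1,85,0],
    [1,1,1,120,0],
    [1,1,1,145,0],
    [1,1,1,155,0],
    [1,1,1,155,0],
    [1,1,1,155,0],
    [0,1,1,155,0],
    [0,1,1,155,0],
    [0,1,1,155,0],
    [0,1,1,155,0],
    [0,1,1,155,0],
    [0,1,1,155,0],
  ],
)

```text
clock: 37.08
eef_pos: [413.5, 284.1, 64.4]
eef_rot: [3.142, -0.0, -2.958]
wrist_force: [-0.4, -0.3, 0.7]
finger_gap: 51.3
finger_force: 25.0
```

arm_command(
  steps=[
    [0,0,0,-15,0],
    [0,0,0,-45,0],
    [0,0,0,-85,0],
    [0,0,0,-120,0],
    [0,-5,-20,-140,5],
    [0,-14,-60,-140,15],
    [0,-25,-110,-140,25],
    [0,-38,-165,-140,35],
    [0,-50,-220,-140,45],
    [0,-63,-275,-140,55],
    [0,-74,-325,-140,65],
    [0,-84,-368,-140,75],
    [0,-91,-398,-140,85],
    [0,-94,-411,-140,91],
    [0,-95,-415,-140,93],
    [0,-95,-415,-130,93],
    [0,-95,-415,-100,93],
    [0,-95,-415,-65,93],
    [0,-95,-415,-35,93],
    [0,-95,-415,-22,93],
  ],
)

```text
clock: 39.58
eef_pos: [581.6, -105.8, 84.7]
eef_rot: [-3.139, -0.001, 1.704]
wrist_force: [-0.2, 0.7, -2.1]
finger_gap: 50.9
finger_force: 25.0
```

arm_command(
  steps=[
    [0,0,0,0,0],
    [0,0,0,0,0],
  ],
)

```text
clock: 39.83
eef_pos: [583.1, -106.6, 87.7]
eef_rot: [3.14, 0.001, 1.702]
wrist_force: [0.6, -0.2, -2.4]
finger_gap: 51.3
finger_force: 25.0
```

arm_command(
  steps=[
    [0,0,-1,7,0],
    [0,0,-1,12,0],
    [0,0,-1,15,0],
    [0,0,-1,15,0],
    [0,0,-1,15,0],
    [1,0,-1,15,0],
    [1,0,-1,15,0],
    [1,0,-1,15,0],
    [1,0,-1,0,0],
    [1,0,-1,-50,0],
    [1,0,-1,-100,0],
    [1,20,-3,-120,-3],
    [1,70,-7,-120,-13],
    [1,130,-13,-120,-23],
    [1,190,-18,-120,-33],
    [1,250,-23,-120,-43],
    [1,305,-28,-120,-53],
    [1,355,-33,-120,-63],
    [1,395,-36,-120,-73],
    [1,414,-37,-120,-83],
  ],
)

```text
clock: 42.32
eef_pos: [490.2, 301.2, 206.3]
eef_rot: [-3.141, -0.001, -3.123]
wrist_force: [0.3, -0.7, -0.9]
finger_gap: 94.0
finger_force: 0.0
```

arm_command(
  steps=[
    [1,0,0,0,-10],
    [1,0,0,0,-10],
    [1,0,0,0,-10],
    [1,0,0,0,-10],
  ],
)

```text
clock: 42.82
eef_pos: [491.8, 298.7, 206.5]
eef_rot: [-3.142, -0.0, -2.961]
wrist_force: [-0.2, -0.0, -0.3]
finger_gap: 94.0
finger_force: 0.0
```

Run:
```python
from h import *
a=imaging.camera("scene");s=monitor.read_state();print(s["clock"],s["eef_pos"],s["eef_rot"])
for x in trace(a,"jar_red_center")[:1]: print(x["p"],np.round(jarfit([(a,x["rect"])],11)[0],1))
```

```text
42.875 [491.77085906 298.76833178 206.49034887] [-3.14158748e+00 -4.45881139e-05 -2.96016403e+00]
0.87 [ 574.3 -106.4]
```

arm_command(
  steps=[
    [1,0,0,40,0],
    [1,0,0,85,0],
    [1,0,0,120,0],
    [1,0,0,135,0],
    [1,0,0,141,0],
    [1,0,0,141,0],
    [1,0,0,141,0],
    [0,0,0,141,0],
    [0,0,0,141,0],
    [0,0,0,141,0],
    [0,0,0,141,0],
    [0,0,0,141,0],
    [0,0,0,141,0],
  ],
)

```text
clock: 44.55
eef_pos: [491.7, 299.0, 65.4]
eef_rot: [3.142, -0.0, -2.958]
wrist_force: [0.2, 0.7, 0.2]
finger_gap: 51.7
finger_force: 25.0
```

arm_command(
  steps=[
    [0,0,0,-15,0],
    [0,0,0,-45,0],
    [0,0,0,-85,0],
    [0,0,0,-120,0],
    [0,-1,-15,-140,5],
    [0,-3,-50,-140,15],
    [0,-5,-95,-140,25],
    [0,-7,-140,-140,35],
    [0,-9,-185,-140,45],
    [0,-12,-230,-140,55],
    [0,-14,-275,-140,65],
    [0,-16,-312,-140,75],
    [0,-17,-338,-140,85],
    [0,-18,-349,-140,91],
    [0,-18,-352,-140,93],
    [0,-18,-352,-130,93],
    [0,-18,-352,-100,93],
    [0,-18,-352,-65,93],
    [0,-18,-352,-35,93],
    [0,-18,-352,-22,93],
  ],
)

```text
clock: 47.05
eef_pos: [572.7, -43.2, 85.6]
eef_rot: [-3.139, -0.001, 1.704]
wrist_force: [-0.2, 0.5, -1.6]
finger_gap: 51.6
finger_force: 25.0
```

arm_command(
  steps=[
    [0,0,0,0,0],
    [0,0,0,0,0],
  ],
)

```text
clock: 47.3
eef_pos: [574.2, -43.8, 88.7]
eef_rot: [3.14, 0.0, 1.702]
wrist_force: [0.1, 0.2, -2.3]
finger_gap: 51.5
finger_force: 25.0
```

arm_command(
  steps=[
    [0,0,0,7,0],
    [0,0,0,12,0],
    [0,0,0,14,0],
    [0,0,0,15,0],
    [0,0,0,15,0],
    [1,0,0,15,0],
    [1,0,0,15,0],
    [1,0,0,15,0],
    [1,0,0,0,0],
    [1,0,0,-50,0],
    [1,0,0,-100,0],
    [1,15,2,-120,-3],
    [1,60,7,-120,-13],
    [1,110,14,-120,-23],
    [1,165,20,-120,-33],
    [1,220,27,-120,-43],
    [1,270,34,-120,-53],
    [1,315,39,-120,-63],
    [1,342,43,-120,-73],
    [1,354,44,-120,-83],
  ],
)

```text
clock: 49.8
eef_pos: [570.7, 314.5, 208.4]
eef_rot: [3.141, 0.001, -3.126]
wrist_force: [0.1, -0.4, -1.5]
finger_gap: 93.9
finger_force: 0.0
```

arm_command(
  steps=[
    [1,0,0,0,-10],
    [1,0,0,0,-10],
    [1,0,0,0,-10],
    [1,0,0,0,-10],
  ],
)

```text
clock: 50.3
eef_pos: [571.1, 312.6, 207.7]
eef_rot: [3.142, 0.0, -2.961]
wrist_force: [0.4, -0.0, 0.2]
finger_gap: 93.7
finger_force: 0.0
```

arm_command(
  steps=[
    [1,0,0,40,0],
    [1,0,0,85,0],
    [1,0,0,120,0],
    [1,0,0,136,0],
    [1,0,0,142,0],
    [1,0,0,142,0],
    [1,0,0,142,0],
    [0,0,0,142,0],
    [0,0,0,142,0],
    [0,0,0,142,0],
    [0,0,0,142,0],
    [0,0,0,142,0],
    [0,0,0,142,0],
  ],
)

```text
clock: 51.92
eef_pos: [571.0, 312.9, 65.4]
eef_rot: [3.142, -0.0, -2.958]
wrist_force: [-0.3, 0.5, 0.9]
finger_gap: 51.3
finger_force: 25.0
```

arm_command(
  steps=[
    [0,0,0,-15,0],
    [0,0,0,-45,0],
    [0,0,0,-85,0],
    [0,0,0,-120,0],
    [0,3,-15,-140,5],
    [0,9,-45,-140,15],
    [0,16,-80,-140,25],
    [0,23,-115,-140,35],
    [0,31,-150,-140,45],
    [0,38,-185,-140,55],
    [0,45,-220,-140,65],
    [0,51,-250,-140,75],
    [0,56,-274,-140,85],
    [0,58,-284,-140,91],
    [0,59,-287,-140,93],
    [0,59,-287,-130,93],
    [0,59,-287,-100,93],
    [0,59,-287,-65,93],
    [0,59,-287,-35,93],
    [0,59,-287,-22,93],
  ],
)

```text
clock: 54.42
eef_pos: [564.5, 20.5, 85.5]
eef_rot: [-3.139, -0.0, 1.704]
wrist_force: [0.9, 0.2, -2.1]
finger_gap: 51.1
finger_force: 25.0
```

arm_command(
  steps=[
    [0,0,0,0,0],
    [0,0,0,0,0],
  ],
)

```text
clock: 54.68
eef_pos: [566.0, 20.0, 88.6]
eef_rot: [3.14, 0.0, 1.702]
wrist_force: [-0.3, 0.1, -2.3]
finger_gap: 51.2
finger_force: 25.0
```

Lower, release, then rise to a viewing pose like the first one (z≈305 above the row).

arm_command(
  steps=[
    [0,0,0,7,0],
    [0,0,0,12,0],
    [0,0,0,14,0],
    [0,0,0,15,0],
    [0,0,0,15,0],
    [1,0,0,15,0],
    [1,0,0,15,0],
    [1,0,0,15,0],
    [1,0,0,0,0],
    [1,0,0,-50,0],
    [1,0,0,-100,0],
    [1,0,0,-160,0],
    [1,-40,0,-218,0],
    [1,-64,0,-218,0],
    [1,-64,0,-218,0],
    [1,-64,0,-218,0],
    [1,-64,0,-218,0],
  ],
)

```text
clock: 56.8
eef_pos: [573.5, -42.7, 305.1]
eef_rot: [-3.141, -0.0, 1.703]
wrist_force: [0.1, 0.0, -0.3]
finger_gap: 94.0
finger_force: 0.0
```

Run:
```python
from m import *
c=imaging.camera("wrist");a=imaging.camera("scene");b=imaging.camera("side")
np.savez("w4.npz",**{k:c[k] for k in("img","mtx","view")})
top=cv2.resize(c["img"][80:300,180:360],None,fx=2.5,fy=2.5)
s=[cv2.resize(k["img"],(350,263)) for k in(a,b)]
s=np.vstack(s+[np.zeros((24,350,3),np.uint8)]); cv2.imwrite("pics/w4.png",np.hstack([top,s])[:,:,::-1]); print(top.shape)
st=monitor.read_state();print(st["clock"],st["eef_pos"],st["finger_gap"])
for n,x,y in(("red",582.3,-107.2),("yel",573.8,-43.9),("blue",565.6,19.6)): print(n,((wproj(c,[x,y,111])-[180,80])*2.5).round())
```

```text
(550, 450, 3)
56.95 [573.63779132 -42.9786511  305.24448955] 93.78203471528643
red [253. 430.]
yel [253. 294.]
blue [253. 149.]
```

View pics/w4.png

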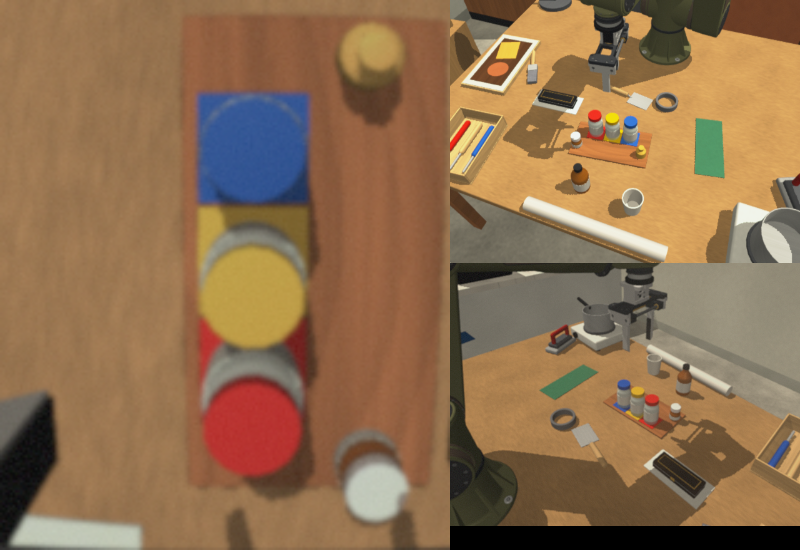

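Lid tops are at red (253,427), yellow (254,297) and blue (254,151), within about 2 mm of the tile centres. The tin is on the pad and the gripper is clear.

```bash
python3 -c "
from cell import job
print(job.sign_off())"
```

```text
the job is handed in; nothing more can be done
None
```

I handed the job in at about 57 s: by the last camera check the tin lies about 3 mm from the pad's centre, each jar stands within about 2 mm of its own tile's centre, and everything is released; the hand-in gave no verdict.

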